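# Unstack the duct lids and close the fittings

## Robot

A 6-joint arm with a two-finger parallel gripper is mounted at the origin on the work surface. World frame = base frame: x ahead of the robot, y to its left, z up, the work surface at z = 0. Lengths are in m, angles in rad, forces in N, time in s.
With the tool pointing down it reaches from about 0.3 to 0.775 m from the base axis. Payload 14.6 kg.
Tool frame: the origin (TCP) lies midway between the tips of the shut fingers; the grasp point (between the pads) lies 19 mm behind it (pinch_z is the distance from the TCP to the grasp point, in m); z points along the fingers, y is the line along which they close (so a half turn about z gives the same grasp; the last joint's range is limited). The gripper opens to 85 mm and grips with 20 to 120 N. Pads are 22 mm wide; open, the fingers measure 114 mm over their backs; the gripper's body (76 mm by 85 mm) begins 54 mm behind the grasp point. The pads swing forward as they close: fully open they stand 13 mm farther back than shut.
Start: joints at [-1.303, 0.3, 1.521, -0, 1.321, -0.067], TCP at [0.181, -0.519, 0.231] pointing down, gripper open.
Joint ranges: [-3.03, 3.03], [-0.79, 2.21], [0.23, 2.52], [-1.04, 4.18], [0, 3.07], [-2.55, 2.55]. Speed limits (rad/s): [2.22, 2.22, 2.57, 3.14, 3.14, 3.14].

## Interface

Orientations are given as a unit quaternion [x, y, z, w].
In Python, from cell import * gives the robot as it stands. Calls block until the motion is done:
- move_to(position, orientation): joint-space move of the TCP to a pose.
- move_linear(position, v=0.15, rot=None): straight line of the TCP; rot=None keeps the orientation; v is the mean speed in m/s.
- move_joints(angles): joint-space move.
- gripper_to(opening, strength=None): opening from 0.0 (shut) to 1.0 (fully open); strength is the grip in N (None keeps the last); returns when the fingers have stopped.
- sleep(seconds).
- ik(position, orientation): joint angles nearest the present ones, or None.
- snapshot(name): name is "scene" or "top" or "wrist"; returns the picture (480x640x3 uint8, blue, green, red); there is no depth.
- camera_info(name): a dict with "fov_y" (degrees; the focal length in pixels is half the picture's height over the tangent of half this angle, whatever the lens; pixels are square), "cx", "cy" (the principal point, pixels), "R" (3x3) and "t" (3): a world point X has camera coordinates R X + t; the wrist camera has in their place "hand_eye" (4x4, takes a point from camera to tool coordinates, whose origin is the TCP and whose axes are the flange's). Camera axes: x right, y down, z forward; pixel columns grow to the right and rows downward; lengths in m; the calibration is good to about 2 mm. A picture is of the moment at which its call begins: read the wrist's pose just before it. camera_info takes no time and is no camera call.
A pose or a line that the arm cannot do raises MotionError and nothing moves.
- sign_off(): hands the job in; it is judged then, once.
Readings, each from a call of its own:
- get_time(): time.
- get_joints(): joint angles.
- get_joint_velocities(): joint speeds.
- get_joint_torque(): joint torques, N m.
- get_position(): TCP position.
- get_eef_rot(): TCP orientation.
- get_force(): force on the tool from outside, world axes, zero at the start.
- get_wrist_torque(): the same for the moment, N m.
- get_width(): opening from 0.0 (shut) to 1.0 (fully open).
- get_grip_force(): force on a finger pad.
Only numpy, scipy, OpenCV 4.12 (cv2) and the standard library are available. Lean on these libraries where they do the work, as an engineer would, in place of code of your own. Each camera call takes 0.05 s, during which the arm holds its last target. There are 200 camera calls.

## Task

The four closures for these duct fittings lie in two stacks of two. Take the stacks apart and close every fitting with the closure of its own shape and size: the small round lid on the small round stub, the large round lid on the large round stub, the square lid on the square stub, each lying flat with its flange on the rim, and press the flat rectangular cover (the one with no step under it) down into the rectangular inspection box until it is fully home and both sprung tabs have snapped back over it.

Things in the scene. Friction and masses are not known exactly. Their poses are not given: they have to be found in the camera images.
- small_lid: Small round steel lid: flange 80 dia x 4 mm, under it a plug 47 dia x 10 mm deep. Dark steel block handle centred on top: 28 across (x), 44 long (y), 24 high. Origin: centre of plug underside, z up; flange underside z=10, handle top z=38 mm. 0.12 kg. Starts as the upper of a stack of two.
- square_lid: Square steel lid: flange 82 x 82 x 4 mm, under it a plug 48 x 48 x 10 mm deep, sides along x and y. Dark steel block handle centred on top: 28 across (x), 44 long (y), 24 high. Origin: centre of plug underside, z up; flange underside z=10, handle top z=38 mm. 0.13 kg. Starts as the upper of a stack of two.
- large_lid: Large round steel lid: flange 120 dia x 4 mm, under it a plug 84 dia x 10 mm deep. Dark steel block handle centred on top: 28 across (x), 44 long (y), 28 high. Origin: centre of plug underside, z up; flange underside z=10, handle top z=42 mm. 0.25 kg. Starts as the lower of a stack on a 6 mm plywood offcut, another lid resting on its handle.
- cover: Flat rectangular steel snap-in cover: plate 120 (x) x 74 (y) x 6 mm, no plug. Dark steel block handle centred on top: 28 across (x), 44 long (y), 36 high. Origin: centre of plate underside, z up; handle top z=42 mm. 0.22 kg. Starts as the lower of a stack on a 6 mm plywood offcut, another lid resting on its handle.
- small_stub: Small round duct stub, fixed: open pipe 63 mm inside diameter, wall 4, rim 50 high, on a 96 x 96 mm base plate. Origin: centre of the underside, on the bench, z up. Seated, its lid's origin is 40 mm above this origin; the plug has 8 mm of room all round.
- large_stub: Large round duct stub, fixed: open pipe 100 mm inside diameter, wall 4, rim 45 high, on a 124 x 124 mm base plate. Origin: centre of the underside, on the bench, z up. Seated, its lid's origin is 35 mm above this origin; the plug has 8 mm of room all round.
- square_stub: Square duct stub, fixed: open tube 64 x 64 mm inside (sides along x and y), wall 4, rim 55 high, on a 100 x 100 mm base plate. Origin: centre of the underside, on the bench, z up. Seated, its lid's origin is 45 mm above this origin; the plug has 8 mm of room on each side.
- box: Fixed open-topped inspection box, 142 (x) x 102 (y) x 52 mm high; origin: centre of underside, on the bench. Two sprung tabs slope down and in from the long rims, 87 mm apart at the rim, 55 at their tips (22 up). The cover, long side along x, goes between them (room 8 mm either way in x, 6 in y); home, its origin is 10.5 mm above this origin, handle top level with the rim. Push: 10 to 18 N.
- tab_left (a joint): Sprung tab hinged at the box's +y rim, rad: 0 = at rest, sloping inwards; grows to 0.5 at most as the cover pushes it outwards; springs back over the plate's edge when the cover is home.
- tab_right (a joint): Sprung tab hinged at the box's -y rim, rad: 0 = at rest, sloping inwards; grows to 0.5 at most as the cover pushes it outwards; springs back over the plate's edge when the cover is home.
Mind the look-alikes: they are no part of the job. Leave any purple look-alike of the box alone. Leave any red look-alike of the large_lid alone.

How it is judged:
At the end, for the whole second after the job is handed in: Each lid rests on its own fitting, flange on the rim: its origin within 13 mm of the fitting's axis and within 4 mm of the seated height, tilted less than 0.07 rad. The cover lies on its seat in the box to the same tolerances, and both tabs are back within 0.12 rad of rest. All four are still (z of small_lid in the frame of small_stub between 0.036 and 0.044 m and horizontal distance between small_lid and small_stub below 0.013 m and angle between each of small_lid, large_lid, square_lid, cover's own z axis and vertical below 0.07 rad and linear speed of each of small_lid, large_lid, square_lid, cover below 0.02 m/s and angular speed of each of small_lid, large_lid, square_lid, cover below 0.2 rad/s and z of large_lid in the frame of large_stub between 0.031 and 0.039 m and horizontal distance between large_lid and large_stub below 0.013 m and z of square_lid in the frame of square_stub between 0.041 and 0.049 m and horizontal distance between square_lid and square_stub below 0.013 m and z of cover in the frame of box between 0.0065 and 0.0145 m and horizontal distance between cover and box below 0.013 m and value of joint each of tab_left, tab_right below 0.12 rad); the robot touches nothing.
It also fails if it takes over 96 s, if anything falls off the work surface, if the arm or the gripper's body presses on something with over 40 N, if the wrist force passes 120 N, or if a joint passes its speed limit or range.

## Working session

There is one attempt and no reset: what is moved stays moved. The work goes in short steps, each a Python script; the robot and the scene stay as the last script left them, time stands still between calls to the robot, and variables do not carry over. Pictures are saved under pics/ and viewed, at most 14 in all, crops included, and the job is handed in when it is done.

```bash
ls; mkdir -p pics
python3 - <<'E'
from cell import *
import cv2
for n in("scene","top"):
    cv2.imwrite(f"pics/{n}0.png",snapshot(n)); i=camera_info(n); print(n,i)
print(camera_info("wrist"),get_time(),get_eef_rot(),get_width())
E
```

```text
pics
scene {'fov_y': 50.90155692271378, 'cx': 320.2454397021467, 'cy': 239.82728692900218, 'R': array([[ 0.42663067,  0.90436885,  0.0101613 ],
       [ 0.53533501, -0.2434537 , -0.80879338],
       [-0.72897373,  0.35049576, -0.58800512]]), 't': array([-0.15726063, -0.17877298,  1.56287306])}
top {'fov_y': 44.07173019312325, 'cx': 317.12351001124347, 'cy': 239.06402105448848, 'R': array([[-0.02459313, -0.99968721,  0.00454507],
       [-0.97998952,  0.02320975, -0.19769127],
       [ 0.19752394, -0.00931597, -0.9802538 ]]), 't': array([-0.03854509,  0.45370238,  1.53726464])}
{'fov_y': 68.24483887843174, 'cx': 311.7300471467925, 'cy': 241.68055110706345, 'hand_eye': array([[-1.03834035e-04, -9.56087876e-01, -2.93080130e-01,
         7.51980732e-02],
       [ 9.99999892e-01,  3.32987080e-05, -4.62912702e-04,
         5.49494295e-04],
       [ 4.52344412e-04, -2.93080146e-01,  9.56087770e-01,
        -1.42113475e-01],
       [ 0.00000000e+00,  0.00000000e+00,  0.00000000e+00,
         1.00000000e+00]])} 0.1 [ 9.86019389e-01  1.66629873e-01 -5.63654740e-05 -4.97835735e-04] 0.9967560945448346
```

View pics/top0.png

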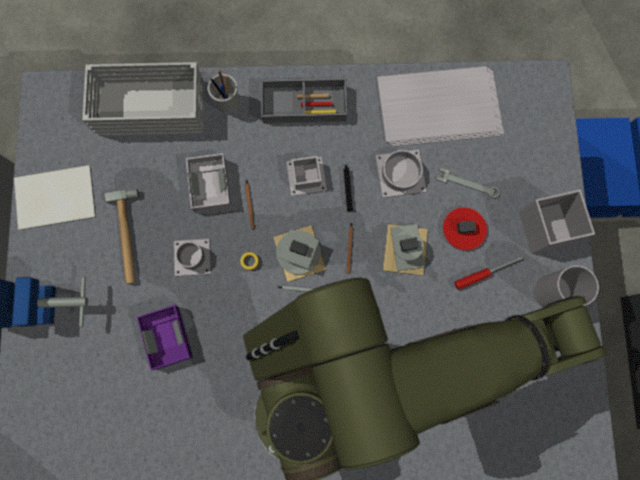

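View pics/scene0.png

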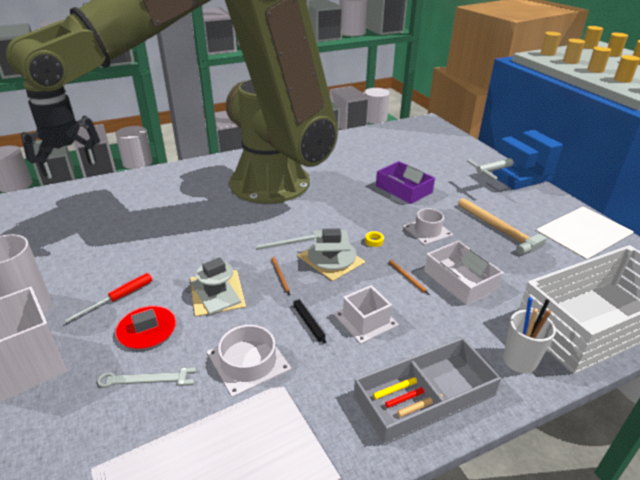

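The top view shows these fixtures: grey box (208,181), square stub (307,175), large stub (401,172) and small stub (192,257). The stacks are at (299,250), square lid on large lid, and (408,245), small lid on cover. The look-alikes are a purple box (165,337) and a red lid (466,229); I'll leave both. Next is an enlarged crop to confirm.

Run:
```python
import cv2
a=cv2.imread("pics/top0.png")
cv2.imwrite("pics/c1.png",cv2.resize(a[140:290,170:436],None,fx=3,fy=3,interpolation=cv2.INTER_CUBIC))
```

```text
(no output)
```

View pics/c1.png

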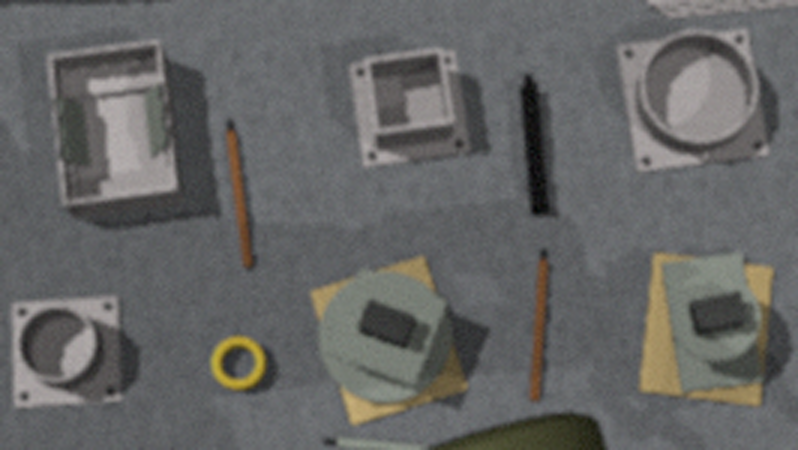

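Confirmed: the left stack is the square lid on the large round one, and the right stack is the small round lid on the flat rectangular cover. I'll get rough positions, then take closer wrist views.

```bash
cat > h.py <<'E'
from cell import *
import numpy as np, cv2, json
from scipy.spatial.transform import Rotation as Ro
def cam(n):
    i=camera_info(n); f=240/np.tan(np.radians(i["fov_y"]/2))
    if n=="wrist":
        Rt=Ro.from_quat(get_eef_rot()).as_matrix(); p=np.array(get_position()); H=i["hand_eye"]
        Rw=Rt@H[:3,:3]; c=Rt@H[:3,3]+p
    else: Rw=i["R"].T; c=-Rw@i["t"]
    return dict(f=f,cx=i["cx"],cy=i["cy"],Rw=np.array(Rw).tolist(),c=np.array(c).tolist())
def px2w(k,uv,z):
    uv=np.atleast_2d(np.array(uv,float))
    d=np.c_[(uv[:,0]-k["cx"])/k["f"],(uv[:,1]-k["cy"])/k["f"],np.ones(len(uv))]@np.array(k["Rw"]).T
    c=np.array(k["c"]); return c+d*((z-c[2])/d[:,2])[:,None]
def quat(yaw): # tool down; tool closing axis y at world angle: x-axis of tool at yaw
    return (Ro.from_euler('z',yaw)*Ro.from_quat([1,0,0,0])).as_quat()
def wshot(name):
    k=cam("wrist"); cv2.imwrite(f"pics/{name}.png",snapshot("wrist")); json.dump(k,open(f"pics/{name}.json","w"))
E
python3 - <<'E'
from h import *
k=cam("top")
c=lambda u,v:(170+u/3,140+v/3)
for n,uv,z in [("box",(114,122),.052),("sq",(411,92),.055),("lg",(699,90),.045),("sm",(59,345),.05),("stkL handle",(389,323),.09),("stkR handle",(718,313),.09)]:
    print(n,px2w(k,c(*uv),z).round(3))
print(get_eef_rot(), Ro.from_quat(get_eef_rot()).as_matrix().round(2))
for x,y,yaw in [(.45,0,0),(.45,0,np.pi),(.45,.12,0),(.45,-.12,0),(.45,.12,np.pi)]:
    print(x,y,yaw,ik([x,y,.28],quat(yaw)))
E
```

```text
box [[0.62  0.242 0.052]]
sq [[ 0.641 -0.027  0.055]]
lg [[ 0.64  -0.289  0.045]]
sm [[0.417 0.289 0.05 ]]
stkL handle [[ 0.422 -0.003  0.09 ]]
stkR handle [[ 0.424 -0.287  0.09 ]]
[ 9.86019389e-01  1.66629873e-01 -5.63654740e-05 -4.97835735e-04] [[ 0.94  0.33 -0.  ]
 [ 0.33 -0.94  0.  ]
 [ 0.   -0.   -1.  ]]
0.45 0 0 [-8.14232728e-02  3.66660513e-02  1.71403776e+00 -4.44089210e-16
  1.39088885e+00  1.48937305e+00]
0.45 0 3.141592653589793 [-8.14232728e-02  3.66660513e-02  1.71403776e+00 -4.44089210e-16
  1.39088885e+00 -1.65221960e+00]
0.45 0.12 0 [ 1.81934166e-01  7.33546031e-02  1.67537343e+00 -4.44089210e-16
  1.39286462e+00  1.75273049e+00]
0.45 -0.12 0 [-3.39270617e-01  7.33546031e-02  1.67537343e+00 -4.44089210e-16
  1.39286462e+00  1.23152571e+00]
0.45 0.12 3.141592653589793 [ 1.81934166e-01  7.33546031e-02  1.67537343e+00 -4.44089210e-16
  1.39286462e+00 -1.38886216e+00]
```

Run:
```python
from h import *
move_to([.53,-.16,.24],quat(0)); sleep(.2); wshot("wR")
move_to([.53,.13,.24],quat(0)); sleep(.2); wshot("wL")
print(get_time())
```

```text
3.5417
```

View pics/wR.png

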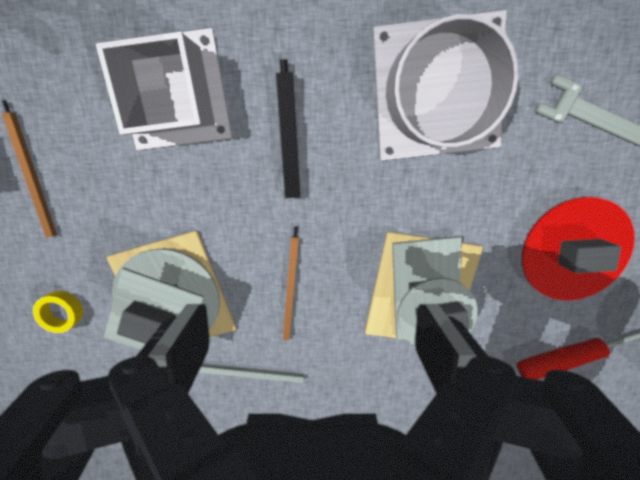

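View pics/wL.png

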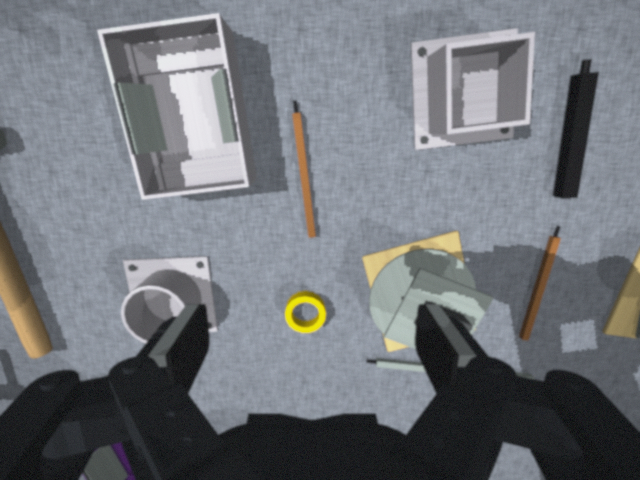

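Fixtures are clear. wL has the box rim at corners (98,30), (219,14), (248,186), (143,198), and the square stub rim at (445,44), (535,33), (530,123), (449,133). In wR the large stub rim is centred at (458,83). The fingers hide the stacks, so I'll look again from closer to the base.

Run:
```python
from h import *
kL=json.load(open("pics/wL.json"));kR=json.load(open("pics/wR.json"))
def rect(k,p,z):
    w=px2w(k,p,z); print(w[:,:2].round(3).tolist(),"c",w.mean(0).round(4)); print([ (np.linalg.norm(w[i]-w[(i+1)%4]).round(4),np.degrees(np.arctan2(*(w[(i+1)%4]-w[i])[[1,0]])).round(1)) for i in range(4)])
rect(kL,[(98,30),(219,14),(248,186),(143,198)],.052)
rect(kL,[(445,44),(535,33),(530,123),(449,133)],.055)
rect(kR,[(96,43),(185,31),(201,126),(120,133)],.055)
rect(kR,[(397,83),(458,15),(519,83),(458,152)],.045)
print(px2w(kL,[(121,312),(185,312),(153,286)],.05).round(4))
move_to([.40,.14,.22],quat(0)); sleep(.2); wshot("sL")
move_to([.40,-.25,.22],quat(0)); sleep(.2); wshot("sR")
print(get_time())
```

```text
[[0.687, 0.305], [0.698, 0.204], [0.559, 0.188], [0.548, 0.287]] c [0.6229 0.246  0.052 ]
[(np.float64(0.1013), np.float64(-83.6)), (np.float64(0.1407), np.float64(-173.5)), (np.float64(0.0999), np.float64(96.4)), (np.float64(0.1406), np.float64(7.1))]
[[0.676, 0.019], [0.684, -0.054], [0.614, -0.062], [0.605, 0.007]] c [ 0.6446 -0.0226  0.055 ]
[(np.float64(0.0731), np.float64(-83.8)), (np.float64(0.0703), np.float64(-173.1)), (np.float64(0.0705), np.float64(96.7)), (np.float64(0.0711), np.float64(9.0))]
[[0.676, 0.017], [0.685, -0.057], [0.611, -0.064], [0.605, 0.008]] c [ 0.6445 -0.0239  0.055 ]
[(np.float64(0.0748), np.float64(-83.3)), (np.float64(0.0741), np.float64(-175.2)), (np.float64(0.0723), np.float64(94.6)), (np.float64(0.0714), np.float64(6.8))]
[[0.647, -0.235], [0.699, -0.283], [0.647, -0.342], [0.588, -0.296]] c [ 0.6453 -0.2891  0.045 ]
[(np.float64(0.0702), np.float64(-42.2)), (np.float64(0.0792), np.float64(-131.1)), (np.float64(0.0747), np.float64(141.7)), (np.float64(0.0842), np.float64(45.8))]
[[0.4272 0.3282 0.05  ]
 [0.4271 0.2613 0.05  ]
 [0.4567 0.2908 0.05  ]]
6.0833
```

View pics/sL.png

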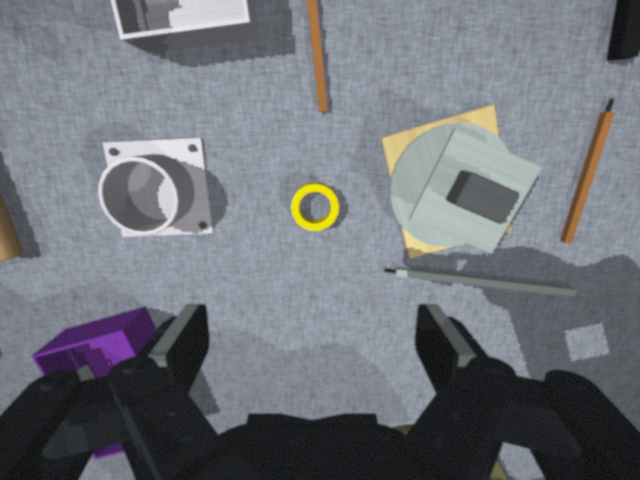

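View pics/sR.png

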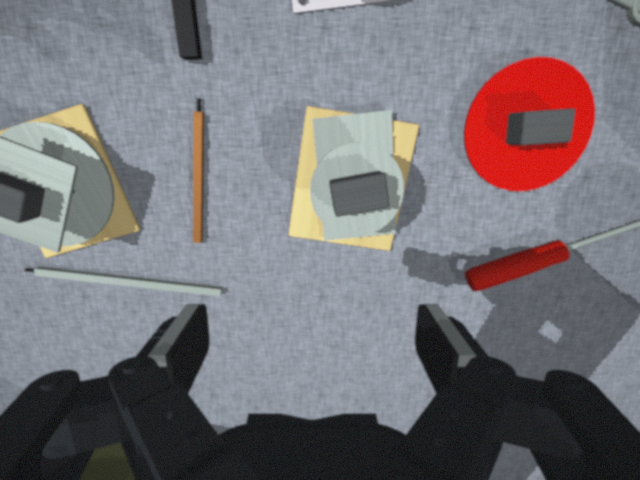

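Run:
```python
import cv2,numpy as np
a=cv2.imread("pics/sL.png")[100:260,380:550];b=cv2.imread("pics/sR.png")[100:260,275:425]
cv2.imwrite("pics/c2.png",cv2.resize(np.hstack([a,b]),None,fx=2.5,fy=2.5,interpolation=cv2.INTER_CUBIC))
```

```text
(no output)
```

View pics/c2.png

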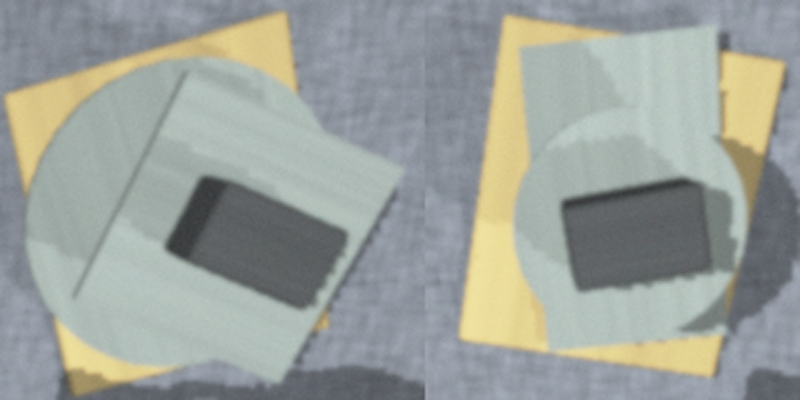

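Run:
```python
from h import *
kL=json.load(open("pics/sL.json"));kR=json.load(open("pics/sR.json"))
a=lambda l:[(380+u/2.5,100+v/2.5) for u,v in l]
b=lambda l:[(275+(u-425)/2.5,100+v/2.5) for u,v in l]
def rect(n,k,p,z):
    w=px2w(k,p,z); print(n,w[:,:2].round(3).tolist(),"c",w.mean(0).round(4)); print([ (np.linalg.norm(w[i]-w[(i+1)%4]).round(4),np.degrees(np.arctan2(*(w[(i+1)%4]-w[i])[[1,0]])).round(1)) for i in range(4)])
rect("sqh",kL,a([(228,180),(348,235),(306,308),(187,253)]),.086)
rect("sqflange",kL,a([(188,72),(403,168),(278,382),(73,298)]),.062)
rect("smh",kR,b([(565,206),(697,183),(712,270),(578,292)]),.086)
rect("cover",kR,b([(520,47),(717,27),(735,332),(552,350)]),.012)
rect("small flange",kR,b([(514,225),(631,107),(748,225),(631,345)]),.062)
print("large L edge pts",px2w(kL,a([(25,220),(85,90),(185,57),(310,110),(60,310),(180,365)]),.020).round(4).tolist())
rect("smallstub",kL,[(99,195),(138,156),(178,195),(138,237)],.05)
rect("smallbase",kL,[(103,142),(202,138),(213,234),(123,237)],.005)
```

```text
sqh [[0.447, 0.017], [0.43, -0.023], [0.407, -0.013], [0.425, 0.027]] c [0.4273 0.0019 0.086 ]
[(np.float64(0.0433), np.float64(-113.1)), (np.float64(0.0254), np.float64(158.1)), (np.float64(0.0441), np.float64(66.1)), (np.float64(0.0248), np.float64(-23.7))]
sqflange [[0.479, 0.024], [0.449, -0.051], [0.374, -0.021], [0.404, 0.055]] c [0.4265 0.0016 0.062 ]
[(np.float64(0.0811), np.float64(-112.1)), (np.float64(0.0812), np.float64(157.9)), (np.float64(0.0819), np.float64(67.8)), (np.float64(0.0811), np.float64(-22.6))]
smh [[0.439, -0.265], [0.446, -0.305], [0.419, -0.311], [0.412, -0.269]] c [ 0.429  -0.2876  0.086 ]
[(np.float64(0.0411), np.float64(-80.1)), (np.float64(0.028), np.float64(-166.8)), (np.float64(0.0429), np.float64(99.6)), (np.float64(0.0277), np.float64(9.6))]
cover [[0.488, -0.251], [0.496, -0.324], [0.378, -0.339], [0.37, -0.264]] c [ 0.433  -0.2945  0.012 ]
[(np.float64(0.0735), np.float64(-84.5)), (np.float64(0.1186), np.float64(-172.6)), (np.float64(0.0754), np.float64(95.9)), (np.float64(0.1191), np.float64(6.5))]
small flange [[0.43, -0.249], [0.468, -0.287],
[... 215 characters left out ...]
64(44.3))]
large L edge pts [[0.4253, 0.0641, 0.02], [0.4734, 0.045, 0.02], [0.485, 0.0093, 0.02], [0.4662, -0.0394, 0.02], [0.3895, 0.0479, 0.02], [0.3665, -0.0025, 0.02]]
smallstub [[0.424, 0.328], [0.457, 0.289], [0.424, 0.258], [0.385, 0.299]] c [0.4224 0.2936 0.05  ]
[(np.float64(0.0518), np.float64(-49.5)), (np.float64(0.0455), np.float64(-137.7)), (np.float64(0.0565), np.float64(133.3)), (np.float64(0.0484), np.float64(36.8))]
smallbase [[0.468, 0.342], [0.472, 0.246], [0.375, 0.243], [0.372, 0.338]] c [0.4216 0.2923 0.005 ]
[(np.float64(0.0966), np.float64(-87.8)), (np.float64(0.0966), np.float64(-178.4)), (np.float64(0.0949), np.float64(91.9)), (np.float64(0.0962), np.float64(2.6))]
```

```bash
cat >> h.py <<'E'
UP=.17
def pick(xy,z,th,op=1.0):   # th: lid yaw in rad; fingers close along lid x
    gripper_to(op); q=quat(th+np.pi/2)
    move_to([*xy,UP],q); move_linear([*xy,z+.03],.25); move_linear([*xy,z],.06)
    gripper_to(0,70); print("grip",get_width(),get_grip_force())
    move_linear([*xy,z+.03],.08); move_linear([*xy,UP],.25)
    print("lifted",get_width(),np.round(get_force(),1),get_time())
def over(xy,th):
    move_linear([*xy,UP],.3,quat(th+np.pi/2))
def place(xy,z,th):
    over(xy,th); move_linear([*xy,z+.02],.25); move_linear([*xy,z],.04)
    print("down",np.round(get_force(),1),np.round(get_position(),4)); release(xy)
def release(xy,op=.7):
    gripper_to(op); move_linear([*xy,UP],.25); print("released",np.round(get_force(),1),get_time())
E
python3 - <<'E'
from h import *
R=np.radians
pick((.4288,-.288),.048+.015,R(9.7))
place((.422,.293),.040+.0155,R(40))
E
```

```text
grip 0.31197824111668876 69.57516431808472
lifted 0.3120545610430813 [-0.3 -0.2 -2.2] 10.5167
down [-0.9 -0.6  1. ] [0.4219 0.293  0.0554]
released [-0.4  0.2 -0.8] 14.8
```

Run:
```python
from h import *
R=np.radians
pick((.4268,.0017),.048+.015,R(-22.5))
place((.6446,-.0233),.045+.0155,R(6.5))
move_to([.40,-.12,.22],quat(0)); sleep(.2); wshot("s2")
cv2.imwrite("pics/top2.png",snapshot("top"))
a=cv2.imread("pics/s2.png"); print(get_time())
cv2.imwrite("pics/s2v.png",cv2.resize(a[80:290,60:640][:,:],(800,290),interpolation=cv2.INTER_CUBIC))
```

```text
grip 0.3119431052150115 69.79932904243469
lifted 0.3150029615185633 [-0.8 -0.5 -2.9] 18.9667
down [-1.  -0.1  2. ] [ 0.6446 -0.0233  0.0605]
released [-0.5  0.2 -0.4] 22.0167
23.575
```

View pics/s2.png

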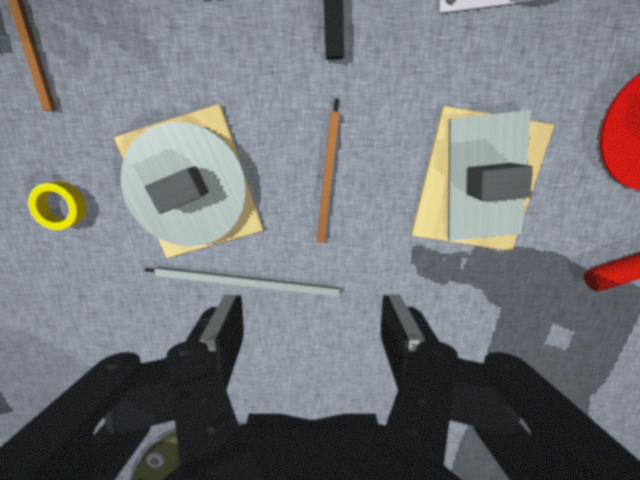

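The large lid, flange (121..245, 122..246) with its handle around (178,190), and the cover (450..528, 112..240) with its handle around (500,182), are now uncovered. I'll enlarge both.

Run:
```python
import cv2,numpy as np
s=cv2.imread("pics/s2.png");a=s[110:260,110:260];b=s[100:250,410:560]
cv2.imwrite("pics/c3.png",cv2.resize(np.hstack([a,b]),None,fx=8/3,fy=8/3,interpolation=cv2.INTER_CUBIC))
```

```text
(no output)
```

View pics/c3.png

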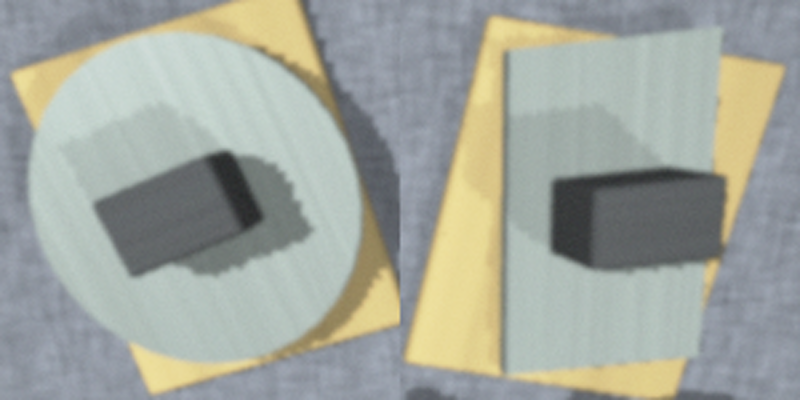

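Run:
```python
import cv2
a=cv2.imread("pics/top2.png")
cv2.imwrite("pics/c4.png",cv2.resize(a[140:290,170:436],None,fx=3,fy=3,interpolation=cv2.INTER_CUBIC))
```

```text
(no output)
```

View pics/c4.png

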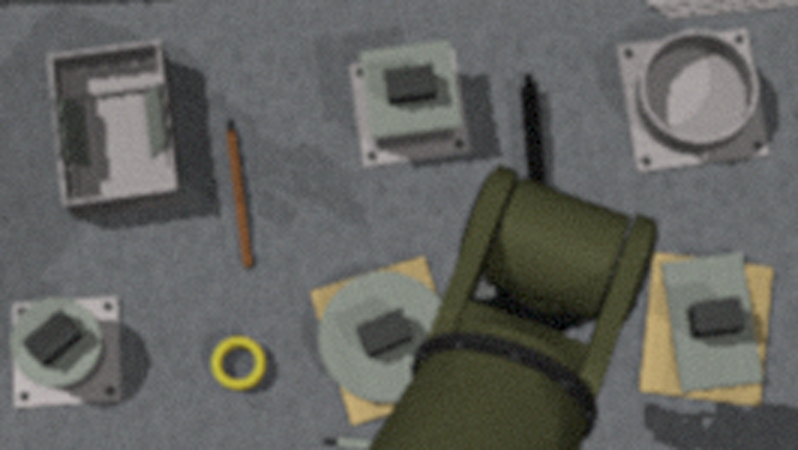

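The small and square lids sit flat on their stubs. The c3 crop gives the large lid's handle top at (95,204), (206,155), (243,230), (134,276) and the cover corners at (503,50), (721,28), (698,355), (503,373).

Run:
```python
from h import *
k=json.load(open("pics/s2.json"))
a=lambda l:[(110+u*.375,110+v*.375) for u,v in l]
b=lambda l:[(410+(u-400)*.375,100+v*.375) for u,v in l]
def rect(n,p,z):
    w=px2w(k,p,z); print(n,"c",w.mean(0).round(4),[ (np.linalg.norm(w[i]-w[(i+1)%4]).round(4),np.degrees(np.arctan2(*(w[(i+1)%4]-w[i])[[1,0]])).round(1)) for i in range(4)])
rect("Lh",a([(95,204),(206,155),(243,230),(134,276)]),.048)
rect("Lfl",a([(28,190),(190,31),(362,210),(205,362)]),.02)
rect("Ch",b([(592,187),(725,176),(722,260),(597,269)]),.048)
rect("C",b([(503,50),(721,28),(698,355),(503,373)]),.012)
```

```text
Lh c [0.426  0.0028 0.048 ] [(np.float64(0.0417), np.float64(-67.4)), (np.float64(0.0266), np.float64(-158.2)), (np.float64(0.0415), np.float64(112.3)), (np.float64(0.0263), np.float64(22.1))]
Lfl c [0.4267 0.0032 0.02  ] [(np.float64(0.084), np.float64(-49.8)), (np.float64(0.0829), np.float64(-137.8)), (np.float64(0.0854), np.float64(132.7)), (np.float64(0.0864), np.float64(41.3))]
Ch c [ 0.4329 -0.2924  0.048 ] [(np.float64(0.043), np.float64(-85.2)), (np.float64(0.0279), np.float64(-171.6)), (np.float64(0.0415), np.float64(94.3)), (np.float64(0.0277), np.float64(11.5))]
C c [ 0.433  -0.2918  0.012 ] [(np.float64(0.0753), np.float64(-84.4)), (np.float64(0.1187), np.float64(-173.9)), (np.float64(0.0745), np.float64(95.6)), (np.float64(0.1188), np.float64(6.5))]
```

Run:
```python
from h import *
R=np.radians
pick((.4263,.003),.006+.017,R(22.3))
place((.645,-.289),.035+.0175,R(10))
pick((.433,-.2925),.006+.014,R(6.2))
B=(.623,.246)
over(B,R(6.5)); move_linear([*B,.08],.25)
f0=np.array(get_force())
gripper_to(0,120)
for o in (.048,.042,.036,.030,.024,.020,.016):
    move_linear([*B,o+.014],.05); print(o,np.round(np.array(get_force())-f0,1),np.round(get_wrist_torque(),2),np.round(get_position()[2]-.014,4))
print(get_time())
```

```text
grip 0.3155524220968597 69.79027032852173
lifted 0.3177395347001753 [-0.2 -0.4 -2.7] 28.4
down [-0.1 -0.  -0.1] [ 0.645  -0.289   0.0524]
released [-0.4 -0.  -0.1] 32.0083
grip 0.3168026314810138 70.23013114929199
lifted 0.3147921279833047 [-0.7 -0.  -3. ] 36.2583
0.048 [-0.8 -1.6 -1.4] [-0.02 -0.03  0.05] 0.0477
0.042 [-0.6  0.2 -1.9] [ 0.28  0.04 -0.01] 0.0419
0.036 [3.  2.  1.1] [ 0.54 -0.67  0.06] 0.0366
0.03 [4.3 1.1 3.6] [ 0.47 -0.86  0.13] 0.0307
0.024 [4.6 0.6 0.9] [ 0.45 -0.94  0.13] 0.0243
0.02 [3.4 0.1 1. ] [ 0.4  -0.79  0.15] 0.0202
0.016 [ 4.4 -1.1 -2. ] [ 0.31 -0.74  0.13] 0.0156
41.1083
```

Run:
```python
from h import *
print(get_width(),get_grip_force(),np.round(get_force(),1),np.round(get_position(),4))
a=snapshot("scene")[190:330,380:580]; cv2.imwrite("pics/b1.png",cv2.resize(a,None,fx=4,fy=4,interpolation=cv2.INTER_CUBIC))
```

```text
0.3072589677267094 119.71084713935852 [ 5.4  0.3 -2. ] [0.6229 0.2459 0.0296]
```

View pics/b1.png

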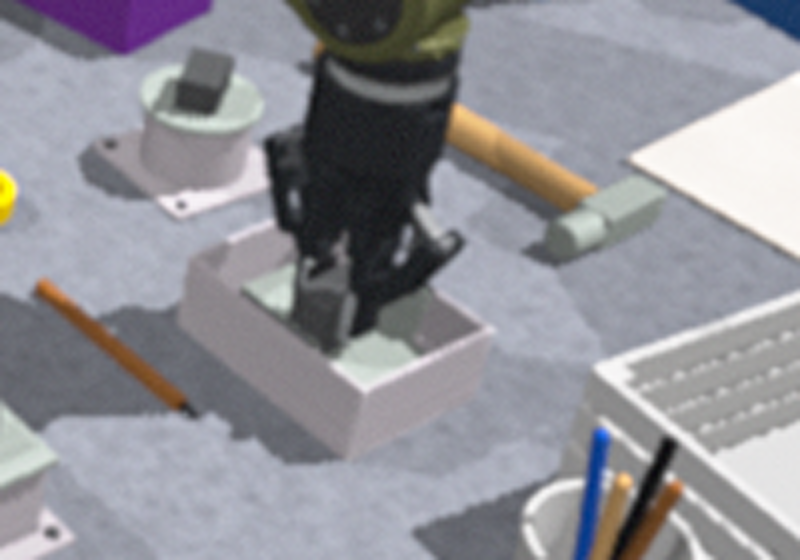

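The cover is level inside the box and nearly home. I'll keep pressing under force watch, then release and inspect.

Run:
```python
from h import *
B=(.623,.246); f0=get_force()[2]
for o in np.arange(.014,.005,-.001):
    move_linear([*B,o+.014],.03); sleep(.1); f=np.array(get_force()); print(round(o,4),np.round(f,1),np.round(get_position()[2]-.014,4))
    if f[2]>28: break
gripper_to(.6); sleep(.3); print(np.round(get_force(),1))
move_linear([*B,.2],.25)
move_to([.50,.18,.26],quat(0)); sleep(.3); wshot("b2"); cv2.imwrite("pics/top3.png",snapshot("top")); print(get_time())
s=cv2.imread("pics/b2.png"); cv2.imwrite("pics/b2v.png",cv2.resize(s[0:300,100:420],None,fx=2,fy=2))
```

```text
0.014 [ 0.2  0.9 -1.7] 0.0134
0.013 [ 0.  -0.5 -1.6] 0.0129
0.012 [ 0.3 -0.9 -2.1] 0.012
0.011 [ 1.  -0.9 -0.3] 0.0111
0.01 [-4.3 -1.7  8.8] 0.0111
0.009 [-9.7 -3.5 17.3] 0.011
0.008 [-14.   -4.   26.9] 0.011
0.007 [-20.3  -7.1  36.2] 0.011
[ 0.6 -0.   0.3]
47.35
```

View pics/b2v.png

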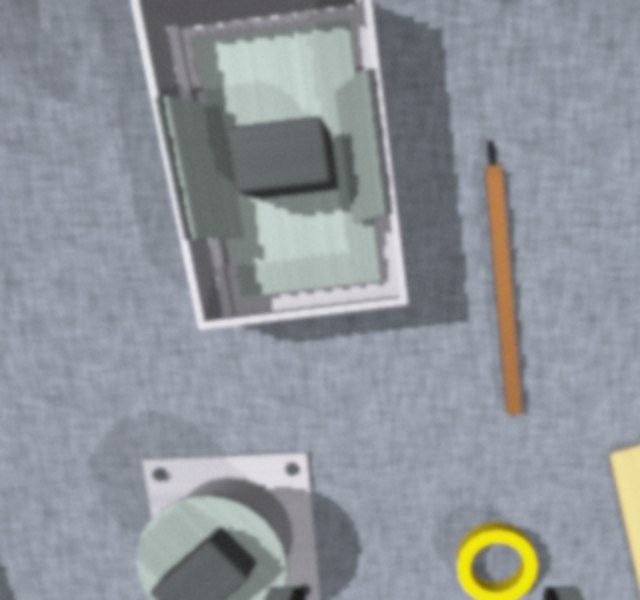

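The cover lies home with both tabs over its long edges, left near (205,165) and right near (362,150). Now I'll check the large lid and the rest.

Run:
```python
import cv2
a=cv2.imread("pics/top3.png")
cv2.imwrite("pics/c5.png",cv2.resize(a[140:290,170:436],None,fx=3,fy=3,interpolation=cv2.INTER_CUBIC))
```

```text
(no output)
```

View pics/c5.png

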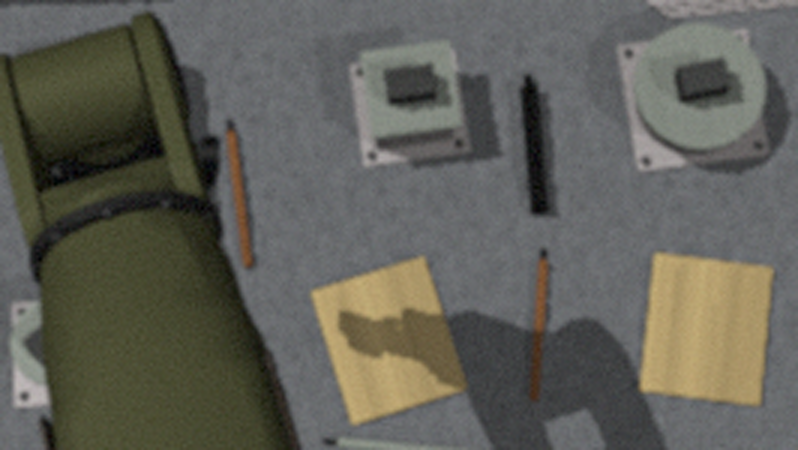

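The large lid at (701,87) lies flat and centred on its stub, and the square lid is unchanged. Both offcuts are empty.

```bash
python3 -c "
from cell import *
print(sign_off(),get_time())"
```

```text
the job is handed in; nothing more can be done
the job is handed in; nothing more can be done
```

I handed the job in at about 47 s of the 96 s allowed. The pictures show all three lids flat on their own stubs and the cover home in the grey box with both tabs back over it. The judge's verdict was not returned.

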